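Load a wood slip into the corner of a drilling jig and lock it with the cam

TASK

Load the thin wood slip into the drilling jig with your fingertips alone: push it flat against the long rail, then slide it along the rail, under the steel plate, until it sits fully home in the corner against the end block. Then push the cam lever round as far as it goes, so that the cam jams the slip tight against the rail. Never lift the slip off the board, and leave the sanding block, the wax tin and the turned cup where they stand.

Things in the scene. Friction and masses are not known exactly. Their poses are not given: they have to be found in the camera images.
- jig: plywood drilling jig screwed to the bench, 177 (x) x 320 (y) x 18 mm, upper face 18 mm above the bench. Origin at the underside of the board, which spans x = -95 to 82 mm and y = -158 to 162 mm. x points away from the robot, square to the rail; y runs along the rail, away from the corner pocket; z up. Offsets given elsewhere are in this frame
- rail_face (a point): a point on the working face of the dark wood rail, at board level: x = 55, y = 20, z = 18 mm in the jig's frame; axes as the jig's. The rail stands 13 mm above the board, is 22 mm wide and runs along y from -122 to +158 mm; its working face is the plane x = 55 mm and looks to -x
- pocket_corner (a point): corner of the pocket, where rail face, end block face and board meet: x = 55, y = -125, z = 18 mm in the jig's frame; axes as the jig's. The dark wood end block (x = 8 to 77 mm, 13 mm high) has its working face in the plane y = -125 mm, looking to +y
- bushing (a point): top centre of the brass drill bushing (19 mm across, 7 mm proud) in the steel plate that roofs the corner: x = 37, y = -106, z = 43 mm in the jig's frame. The plate is screwed on rail and end block, covers x = 10 to 76 mm and y = -151 to -85 mm; its underside is 13 mm, its top 18 mm above the board
- slip_mid (a point): centre, half-way up, of the loose pale wood slip 100 x 36 x 10 mm lying flat on the board (its top 28 mm above the bench), 40 to 70 g, friction 0.3 on the slick board and rail; x is its long axis (either end may lead), z up. Fully home, long axis along the rail, its centre is 18 mm from the rail face and 50 mm from the end block (x = 37, y = -75 mm in the jig's frame)
- cam (a joint): cam lever angle: at 0 (open) the handle points from the pivot along the jig's -x, turned 0.13 rad toward -y; it grows clockwise seen from above, to 1.75 rad (stop), handle along +y. It stays where left; friction 0.12 N m. With the slip home the cam meets its near edge from about 1.5 rad and jams it against rail and end block
- cam_knob (a point): middle of the wooden knob (18 mm across, 26 mm high, from 33 to 59 mm above the bench) on the end of the cam's flat wooden handle (16 mm wide, its top 15 mm above the board), 72 mm from the pivot axis
- cam_pivot (a point): the cam's vertical pivot axis, x = -5, y = -60 mm in the jig's frame, at the height of the handle's top (33 mm above the bench). The cam is a wooden disc 36 mm across set 7 mm off this axis
- sanding_block: bystander: brown hardwood sanding block 64 x 84 x 30 mm behind the rail; origin at the centre of its underside
- wax_tin: bystander: round wax tin, 66 mm across, 28 mm high, behind the rail; origin at the centre of its underside
- turned_cup: bystander: pale turned wooden cup, 66 mm across, 55 mm high, behind the rail; origin at the centre of its underside. Obstacles round the work: a lamp shade hangs to the right over x = 0.51 to 0.73, y = -0.36 to -0.15 m, from 0.46 m above the bench upward; a wooden chest, 84 mm high, stands at the near left, its nearest corner at x = 0.43, y = 0.135 m
Not all that is in view belongs to the job. Of the things like the part that bears slip_mid, leave any that is purple; of the rest the larger one is meant.

How it is judged:
By the outcome, as a careful person would: the job done as asked, in the order asked, and still so for the second after the job is handed in, with the robot touching nothing.
It also fails if it takes over 64 s, if anything falls off the work surface, if the arm or the gripper's body presses on something with over 40 N, if the wrist force passes 120 N, or if a joint passes its speed limit or range.

ROBOT

A 6-joint arm with a two-finger parallel gripper is mounted at the origin on a cart in front of the work surface, level with it; the furniture and walls round the work are solid. World frame = base frame: x ahead of the robot, y to its left, z up, the work surface at z = 0. Lengths are in mm, angles in rad, forces in N, time in s.
With the tool pointing down it reaches from about 350 to 875 mm from the base axis. Payload 4.2 kg.
Tool frame: the origin (TCP) lies on the mounting face of the last link; the fingertips stand 173 mm ahead of it and the grasp point (between the pads) lies grip_point_offset ahead of it (grip_point_offset is the distance from the TCP to the grasp point, in mm); z points along the fingers, y is the line along which they close (so a half turn about z gives the same grasp; the last joint's range is limited). The gripper opens to 85 mm and grips with 20 to 120 N. Pads are 22 mm wide; open, the fingers measure 114 mm over their backs; the gripper's body (76 mm by 85 mm) begins 54 mm behind the grasp point. The pads swing forward as they close: fully open they stand 13 mm farther back than shut.
Start: joints at [-1.064, 0.385, 0.008, 0, -1.194, -0.259], TCP at [153.312, -605.884, 404.712] pointing down, gripper open.
Joint ranges: [-3.14, 3.14], [-1.21, 2.06], [-1.07, 1.41], [-3.16, 2.05], [-2.99, -0.16], [-3.1, 3.1]. Speed limits (rad/s): [2.79, 2.79, 3.14, 3.14, 3.14, 3.14].

INTERFACE

Orientations are given as a unit quaternion [x, y, z, w].
In Python, from bench import read_state, get_image, job_done, recognise, place_of, grip_point_offset gives the robot as it stands. The module is installed in compiled form; this text tells all that it offers.
- The arm moves only by the tool carry_out, never from a script. Its arguments are lists of equal length, an entry for each row: "slide": the shift along the tool's x, y, z in m, a list of three; "roll": the turn about the tool's z in degrees; "claw": the finger opening in m, from 0 to 0.0854. A call has 1 to 8 rows; each row is the pose to reach, as a shift and turn from the pose commanded when the call began, along the tool's axes at that moment; what a row does not reach only later rows make up. A row lasts 1/8 s, in which the tool goes at most 62.5 mm and 10.7 degrees, less where a joint would pass 70% of its speed; a pose out of reach is approached as far as the arm can. A call with a gripper value outside its range is refused whole. The fingers move at their own pace and stop on an object; the grip force is fixed at half the most. Time passes only in rows, so rows that repeat a pose let the fingers close. It gives the time, the measured TCP pose, the force, the opening and the grip force at its end, in the units of the state.
- read_state(): the state, without advancing time (a new reading comes with each control period).
- get_image(name): name is "scene" or "top" or "wrist"; returns a dict with "img" (480x640x3 uint8, red, green, blue), "z_map" (480x640 float32, mm along the optical axis (not along the pixel's ray), 0 where there is no reading), "mtx" (3x3 intrinsics, pixels), "world_from_camera" (4x4, takes a point from camera to world coordinates); the wrist camera has in their place "T_tool_cam" (4x4, takes a point from camera to tool coordinates, whose origin is the TCP and whose axes are the flange's). Camera axes: x right, y up, looking along -z (the intrinsics and any distortion apply to the point x, -y, -z); pixel columns grow to the right and rows downward; lengths in mm; the calibration is good to about 2 mm. A picture is of the moment at which its call begins: read the wrist's pose just before it.
- job_done(): hands the job in; it is judged then, once.
Trained networks look in a picture, given as the dict that the camera call returned (one of the last four; its "shot" number tells which), for a name from the list of things; names that differ only in an ending like _2 or _b are one class to them, and where a whole thing is asked for, a point or a joint stands for the part that bears it (a point fixed in the world has none). Each returns a list of dicts, best first, with "conf" (0 to 1); they miss things now and then, are a little off and sometimes report something else, mostly with a low value. They report only what shows in the picture. A call takes as long as a camera call. They do not tell look-alikes from the thing itself.
- recognise(picture, thing): "at" ([column, row] in pixels, amid what is visible of it).
- place_of(picture, thing): "at" ([column, row] in pixels: a listed point, or the origin of a listed thing).
The state is a dict: "clock": time; "joints": joint angles; "joint_vel": joint speeds; "joint_efforts": joint torques, N m; "position": TCP position; "ee_rot": TCP orientation; "contact_force": force on the tool from outside, world axes, zero at the start; "wrist_torque": the same for the moment, N m; "gripper_width": finger opening in mm; "grasp_force": force on a finger pad.
Only numpy, scipy, OpenCV 4.12 (cv2) and the standard library are available. Lean on these libraries where they do the work, as an engineer would, in place of code of your own. Each camera call takes 0.05 s, during which the arm holds its last target. There are 200 camera calls.

## Working session

There is one attempt and no reset: what is moved stays moved. The work goes in short steps, Python scripts to look and compute and a tool call to move; the robot and the scene stay as the last step left them, time stands still between calls to the robot, and variables do not carry over. Pictures are saved under pics/ and viewed, at most 10 in all, crops included, and the job is handed in when it is done.

Besides the shell and the picture viewer there is one more tool, called after "Request:" by a JSON object that holds its "name" and its "arguments", one argument or row to a line. carry_out: Moves the arm, as the interface text tells. Its arguments: {"type":"object","properties":{"slide":{"type":"array"},"roll":{"type":"array"},"claw":{"type":"array"}},"required":["slide","roll","claw"]}

```bash
mkdir -p pics
cat > h.py <<'E'
import numpy as np, cv2
from bench import *
from scipy.spatial.transform import Rotation as R
def cw(d):
    if "world_from_camera" in d: return np.array(d["world_from_camera"])
    s=d["_s"]; T=np.eye(4); T[:3,:3]=R.from_quat(s["ee_rot"]).as_matrix(); T[:3,3]=s["position"]
    return T@np.array(d["T_tool_cam"])
def shot(n):
    s=read_state(); d=get_image(n); 
    if n=="wrist": d["_s"]=s
    return d
def ray(d,px):
    K=np.array(d["mtx"]); T=cw(d)
    v=np.array([(px[0]-K[0,2])/K[0,0],-(px[1]-K[1,2])/K[1,1],-1.])
    return T[:3,3],T[:3,:3]@v
def onz(d,px,z):
    o,v=ray(d,px); return o+v*(z-o[2])/v[2]
def dep(d,px):
    o,v=ray(d,px); return o+v*float(d["z_map"][int(round(px[1])),int(round(px[0]))])
def proj(d,p):
    T=np.linalg.inv(cw(d)); q=T[:3,:3]@np.array(p)+T[:3,3]; K=np.array(d["mtx"])
    return K[0,2]+K[0,0]*q[0]/-q[2], K[1,2]-K[1,1]*q[1]/-q[2]
def save(d,n,crop=None,sc=1):
    im=d["img"][:,:,::-1]
    if crop: im=im[crop[1]:crop[3],crop[0]:crop[2]]
    cv2.imwrite("pics/"+n,cv2.resize(im,None,fx=sc,fy=sc,interpolation=cv2.INTER_CUBIC))
E
python3 - <<'E'
from h import *
print(grip_point_offset, read_state())
H=dict(jig=0,rail_face=18,pocket_corner=18,bushing=43,slip_mid=23,cam_knob=46,cam_pivot=33,sanding_block=0,wax_tin=0,turned_cup=0)
for n in("top","scene"):
    d=shot(n); save(d,n+"0.png"); print(n,[k for k in d if k not in("img","z_map")],cw(d)[:3,3])
    for t,z in H.items():
        for r in place_of(d,t)[:4]: print(t,round(r["conf"],2),np.round(r["at"]),np.round(onz(d,r["at"],z)))
E
```

```text
154.70000000000002 {'clock': 0.0, 'joints': array([-1.06437859e+00,  3.85543297e-01,  6.66347176e-03, -4.73355765e-04,
       -1.19405801e+00, -2.58601507e-01]), 'joint_vel': array([ 0.00152556, -0.00069682, -0.00076442, -0.00037875,  0.0004745 ,
        0.00085898]), 'joint_efforts': array([ 8.12273265e-05, -3.92286301e+01,  1.88402349e+01,  4.18598950e+00,
       -4.44945035e-03,  6.56559990e-06]), 'position': array([ 153.28779019, -605.70031344,  403.64774288]), 'ee_rot': array([-1.23504580e-01,  9.92343400e-01,  1.07548232e-03, -1.95571244e-04]), 'contact_force': array([ 0.64876462, -0.46121268,  0.66793479]), 'wrist_torque': array([ 0.00666149,  0.00612942, -0.05662296]), 'grasp_force': 0.0, 'gripper_width': 85.5465947506998}
top ['mtx', 'world_from_camera', 'shot'] [476.89225831 -81.44544412 930.00189333]
jig 0.72 [306. 223.] [573. -20.   0.]
rail_face 0.72 [293. 194.] [632.   3.  18.]
pocket_corner 0.61 [367. 185.] [ 646. -151.   18.]
bushing 0.88 [356. 197.] [ 618. -127.   43.]
slip_mid 0.78 [416. 308.] [ 392. -241.   23.]
slip_mid 0.57 [267. 234.] [550.  59.  23.]
cam_pivot 
[... 232 characters left out ...]
.45 [334. 152.] [724. -85.   0.]
scene ['mtx', 'world_from_camera', 'shot'] [-197.37045964 -468.0768095   514.17598477]
jig 0.79 [320. 254.] [570. -29.   0.]
rail_face 0.82 [321. 231.] [622.  -3.  18.]
rail_face 0.63 [342. 261.] [540. -90.  18.]
pocket_corner 0.66 [395. 243.] [ 647. -148.   18.]
bushing 0.55 [378. 238.] [ 608. -130.   43.]
slip_mid 0.93 [278. 237.] [552.  51.  23.]
slip_mid 0.91 [246. 300.] [356. -18.  23.]
slip_mid 0.72 [385. 343.] [ 365. -251.   23.]
cam_knob 0.83 [337. 258.] [ 502. -101.   46.]
cam_pivot 0.63 [350. 244.] [577. -87.  33.]
sanding_block 0.95 [340. 218.] [720.   8.   0.]
wax_tin 0.7 [380. 226.] [731. -80.   0.]
turned_cup 0.86 [416. 239.] [ 714. -165.    0.]
```

View pics/top0.png

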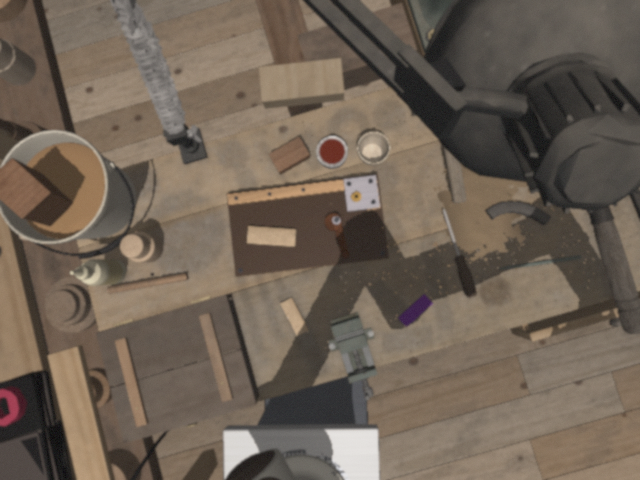

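View pics/scene0.png

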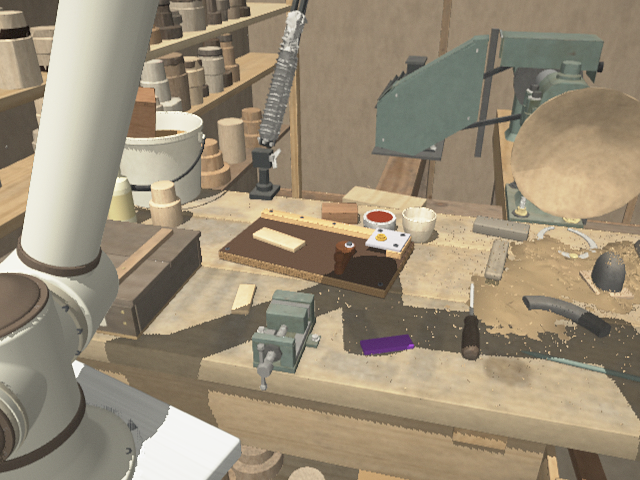

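The scene shows three slip-like pieces in the top view: a pale one on the board at (271,237), a smaller pale one on the bench at (292,316), and a purple one at (415,310). I choose the one on the board because it is the larger non-purple piece. Next I fit the jig pose and check it in a crop.

```bash
cat >> h.py <<'E'
J=dict(jig=(0,0,0),rail_face=(55,20,18),pocket_corner=(55,-125,18),bushing=(37,-106,43),cam_pivot=(-5,-60,33))
def j2w(P,p):
    c,s=np.cos(P[2]),np.sin(P[2]); p=np.array(p,float)
    return np.array([P[0]+c*p[0]-s*p[1],P[1]+s*p[0]+c*p[1],p[2]])
def w2j(P,w):
    c,s=np.cos(P[2]),np.sin(P[2]); d=np.array(w[:2])-P[:2]
    return np.array([c*d[0]+s*d[1],-s*d[0]+c*d[1]])
E
python3 - <<'E'
from h import *
from scipy.optimize import least_squares
d=shot("top")
im=d["img"]; 
# dark board mask -> corners of slip by colour
hsv=cv2.cvtColor(im,cv2.COLOR_RGB2HSV); print(hsv[237,271],hsv[260,260],hsv[190,300],hsv[316,292])
reg=np.zeros(im.shape[:2],np.uint8); reg[218:255,240:305]=1
g=cv2.cvtColor(im,cv2.COLOR_RGB2GRAY); m=((g>110)&(reg>0)).astype(np.uint8)
cs=max(cv2.findContours(m,0,1)[0],key=cv2.contourArea); r=cv2.minAreaRect(cs); b=cv2.boxPoints(r)
w=np.array([onz(d,p,28) for p in b]); print("slip",r,w.round(1).tolist(),w.mean(0),[np.linalg.norm(w[i]-w[i-1]) for i in range(4)])
obs=[]
for n in("top","scene"):
    e=d if n=="top" else shot(n)
    for t in J:
        for q in place_of(e,t)[:1]:
            if q["conf"]>.5: obs.append((e,t,onz(e,q["at"],J[t][2])))
f=lambda P:np.concatenate([(j2w(P,J[t])-w)[:2] for e,t,w in obs])
s=least_squares(f,[572,-22,.1],loss="soft_l1",f_scale=5); P=s.x; print(P,np.round(f(P)))
v=d.copy(); v["img"]=im.copy()
k=6; c=(215,170,345,290); c=(215,165,345,325)
im2=cv2.resize(im[150:330,215:435],None,fx=3.4,fy=3.2)[:,:,::-1].copy()
T=lambda p:(int((p[0]-215+.5)*3.4),int((p[1]-150+.5)*3.2))
def line(pts,col):
    cv2.polylines(im2,[np.array([T(proj(d,j2w(P,p))) for p in pts])],True,col,1)
line([(-95,-158,18),(82,-158,18),(82,162,18),(-95,162,18)],(0,255,0))
line([(55,-122,31),(77,-122,31),(77,158,31),(55,158,31)],(0,255,255))
line([(10,-151,36),(76,-151,36),(76,-85,36),(10,-85,36)],(255,255,0))
line([(-5,-60,33),(-76,-69,33)],(0,0,255))
cv2.polylines(im2,[np.array([T(x) for x in b])],True,(255,0,255),1)
cv2.imwrite("pics/ov.png",im2)
E
```

```text
[ 15  74 189] [13 77 83] [ 15 102 180] [ 15  75 188]
slip ((271.1239013671875, 236.14161682128906), (48.69190979003906, 17.82709312438965), 3.814074993133545) [[531.4, 101.4, 28.0], [568.2, 98.5, 28.0], [558.8, -2.1, 28.0], [522.2, 1.1, 28.0]] [545.15221642  49.73004548  28.        ] [np.float64(100.74544244158953), np.float64(36.88581715491246), np.float64(101.04192936831674), np.float64(36.68910826670454)]
[ 5.73447201e+02 -2.65096186e+01  1.03131397e-01] [  2. -12.  -2.  -1.  -8.   3.   3.   2.  -8.   0.  -6.  -4.  12.   5.
  -2.  -1.  11.  -1.   1.   6.]
```

View pics/ov.png

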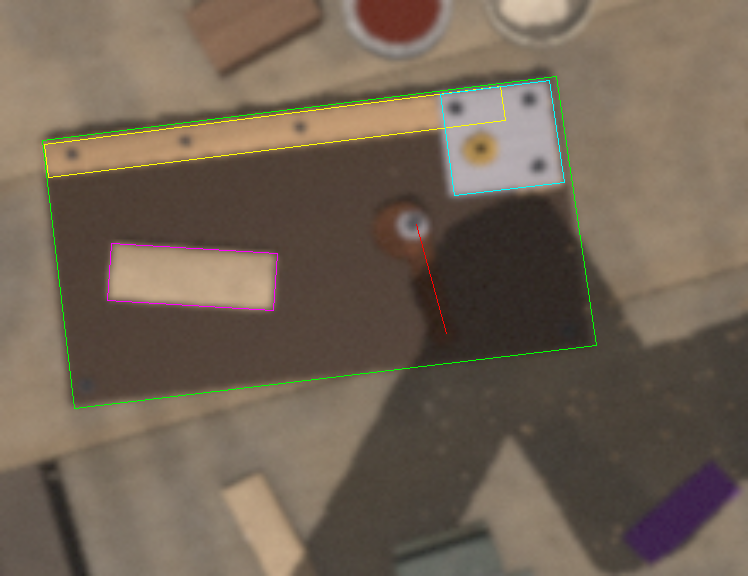

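The crop confirms the choice: the magenta box on the board slip measures 100 x 37 mm, and the fitted jig overlay lies on its edges. The next script works out the move above the slip's near side.

```bash
cat >> h.py <<'E'
P=np.array([573.4,-26.5,.1031])
def where(s=None):
    s=s or read_state(); M=R.from_quat(s["ee_rot"]).as_matrix(); y=M[:,1]
    return w2j(P,s["position"]), s["position"][2], np.degrees(np.arctan2(-y[0],y[1])-P[2])
def go(jx,jy,z,ang=0):
    """slide (m, tool axes) and roll(deg) to put TCP over jig(jx,jy), tool y at ang deg (ccw) from jig y"""
    s=read_state(); M=R.from_quat(s["ee_rot"]).as_matrix()
    t=j2w(P,(jx,jy,0)); t[2]=z
    xy,zz,a=where(s)
    print("now jig",xy.round(1),zz.round(1),round(a,2)," slide",(M.T@(t-s["position"])/1000).round(4).tolist()," roll",round(a-ang,2))
E
python3 -c "
from h import *
go(-68,79,300)"
```

```text
now jig [-477.5 -533.1] 404.7 8.29  slide [-0.4934, 0.5466, 0.1047]  roll 8.29
```

Request:
{"name": "carry_out", "arguments": {
  "slide": [
    [-0.035,0.039,0],
    [-0.07,0.078,0],
    [-0.105,0.117,0],
    [-0.14,0.155,0],
    [-0.175,0.194,0.01],
    [-0.21,0.233,0.02],
    [-0.245,0.272,0.03],
    [-0.28,0.31,0.04]
  ],
  "roll": [1,2,3,4,5,6,7,8.3],
  "claw": [0.06,0.06,0.06,0.06,0.06,0.06,0.06,0.06]
}}

```text
clock: 2.7
position: [349.2, -235.1, 364.9]
ee_rot: [-0.051, 0.999, -0.0, 0.001]
contact_force: [1.4, -1.0, -0.4]
gripper_width: 59.7
grasp_force: 0.0
```

```bash
python3 -c "
from h import *
go(-68,79,300)"
```

```text
now jig [-244.5 -184.4] 364.9 -0.05  slide [-0.1762, 0.2636, 0.065]  roll -0.05
```

Request:
{"name": "carry_out", "arguments": {
  "slide": [
    [-0.03,0.044,0.01],
    [-0.06,0.088,0.02],
    [-0.09,0.132,0.03],
    [-0.12,0.176,0.04],
    [-0.15,0.22,0.055],
    [-0.176,0.2635,0.065],
    [-0.176,0.2635,0.065],
    [-0.176,0.2635,0.065]
  ],
  "roll": [0,0,0,0,0,0,0,0],
  "claw": [0.06,0.06,0.06,0.06,0.06,0.06,0.06,0.06]
}}

```text
clock: 3.7
position: [496.5, 43.5, 299.6]
ee_rot: [-0.052, 0.999, -0.0, -0.0]
contact_force: [0.2, -1.0, 0.6]
gripper_width: 60.4
grasp_force: 0.0
```

Run:
```python
from h import *
d=shot("wrist"); save(d,"w1.png"); go(-68,79,205)
for t in("slip_mid","rail_face","cam_pivot","cam_knob","bushing","pocket_corner"):
    z=dict(J,slip_mid=(0,0,23),cam_knob=(0,0,46))[t][2]
    for q in place_of(d,t)[:2]:
        w=onz(d,q["at"],z); print(t,round(q["conf"],2),np.round(q["at"]),w2j(P,w).round(1))
```

```text
now jig [-69.5  77.1] 299.8 -0.04  slide [-0.0015, 0.0019, 0.0948]  roll -0.04
slip_mid 0.84 [271.  39.] [-187.    52.3]
slip_mid 0.57 [315. 318.] [-18.9  75.9]
rail_face 0.8 [240. 408.] [56.3 21. ]
cam_pivot 0.62 [105. 344.] [ -5.4 -60.7]
cam_knob 0.89 [ 62. 246.] [-76. -68.]
cam_knob 0.7 [209. 330.] [-22.7  11.5]
bushing 0.84 [ 38. 410.] [  37.6 -106.3]
pocket_corner 0.97 [ 38. 408.] [  56.  -126.7]
```

View pics/w1.png

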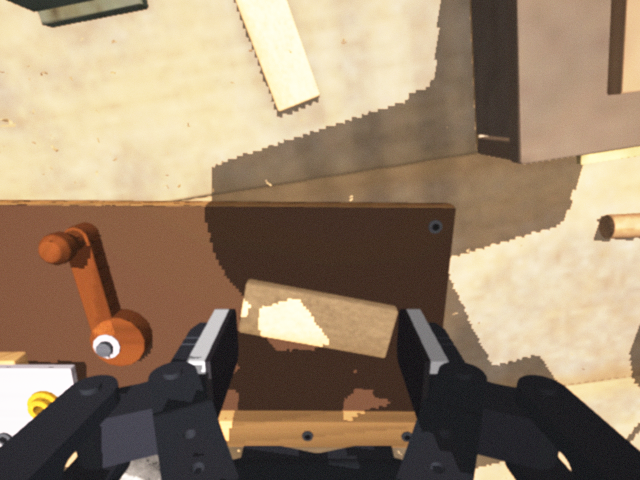

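The wrist view shows the slip at (320,318) between the fingers, the cam lever knob at (60,248), its pivot at (105,345) and the bushing at (42,403). These agree with the fit to about 1 mm. I now read the fingertip length from the depth map.

Run:
```python
from h import *
d=shot("wrist"); K=np.array(d["mtx"]); z=d["z_map"]; T=np.array(d["T_tool_cam"])
v,u=np.mgrid[:480,:640]; C=np.stack([(u-K[0,2])/K[0,0]*z,-(v-K[1,2])/K[1,1]*z,-z],-1)@T[:3,:3].T+T[:3,3]
m=(z>0)&(C[...,2]<195)&(abs(C[...,0])<30)&(abs(C[...,1])<60)
c=C[m]; t=c[:,2]; print(np.percentile(t,[50,90,99,100]))
for s in(1,-1):
    q=c[(c[:,1]*s>0)&(t>t.max()-12)]; print(s,q.min(0),q.max(0),len(q))
go(-70,77,195)
```

```text
[109.09623367 137.78205807 160.98419207 168.30724883]
1 [-11.2707107   29.80287011 156.31330548] [ 11.39147873  43.54068908 167.21951486] 571
-1 [-11.45898461 -43.06114586 156.32461334] [ 11.48771304 -29.49137182 168.30724883] 589
now jig [-69.3  77. ] 300.0 -0.06  slide [0.0008, -0.0, 0.105]  roll -0.06
```

Request:
{"name": "carry_out", "arguments": {
  "slide": [
    [0,0,0.03],
    [0,0,0.06],
    [0,0,0.085],
    [0,0,0.1],
    [0,0,0.107],
    [0,0,0.11],
    [0,0,0.11],
    [0,0,0.11]
  ],
  "roll": [0,0,0,0,0,0,0,0],
  "claw": [0.06,0.06,0.06,0.06,0.06,0.06,0.06,0.06]
}}

```text
clock: 5.1
position: [496.9, 43.6, 190.3]
ee_rot: [-0.051, 0.999, 0.0, 0.001]
contact_force: [-0.4, 0.8, 0.5]
gripper_width: 60.1
grasp_force: 0.0
```

Request:
{"name": "carry_out", "arguments": {
  "slide": [
    [-0.01,0,0],
    [-0.02,0,0],
    [-0.028,0,0],
    [-0.036,0,0],
    [-0.044,0,0],
    [-0.052,0,0],
    [-0.06,0,0],
    [-0.066,0,0]
  ],
  "roll": [0,0,0,0,0,0,0,0],
  "claw": [0.06,0.06,0.06,0.06,0.06,0.06,0.06,0.06]
}}

```text
clock: 6.1
position: [562.9, 50.4, 189.7]
ee_rot: [-0.051, 0.999, 0.0, 0.0]
contact_force: [-0.3, -0.1, -0.2]
gripper_width: 59.9
grasp_force: 0.1
```

```bash
python3 -c "
from h import *
go(7.6,77,190); print(read_state()['contact_force'])"
```

```text
now jig [-2.5 77.5] 189.7 -0.01  slide [-0.0101, -0.0005, -0.0003]  roll -0.01
[-0.32364024 -0.08109456 -0.19875128]
```

Request:
{"name": "carry_out", "arguments": {
  "slide": [
    [-0.004,0,0],
    [-0.007,0,0],
    [-0.009,0,0],
    [-0.01,0,0],
    [-0.011,0,0],
    [-0.011,0,0]
  ],
  "roll": [0,0,0,0,0,0],
  "claw": [0.06,0.06,0.06,0.06,0.06,0.06]
}}

```text
clock: 6.85
position: [573.4, 51.5, 189.7]
ee_rot: [-0.051, 0.999, 0.0, 0.0]
contact_force: [-1.0, 0.5, 0.1]
gripper_width: 60.0
grasp_force: 0.0
```

Run:
```python
from h import *
go(7.6,77,190); print(read_state()['contact_force'])
d=shot("wrist"); save(d,"w2.png")
```

```text
now jig [ 8.  77.5] 189.7 -0.01  slide [0.0004, -0.0005, -0.0003]  roll -0.01
[-0.97590099  0.46576489  0.06635726]
```

View pics/w2.png

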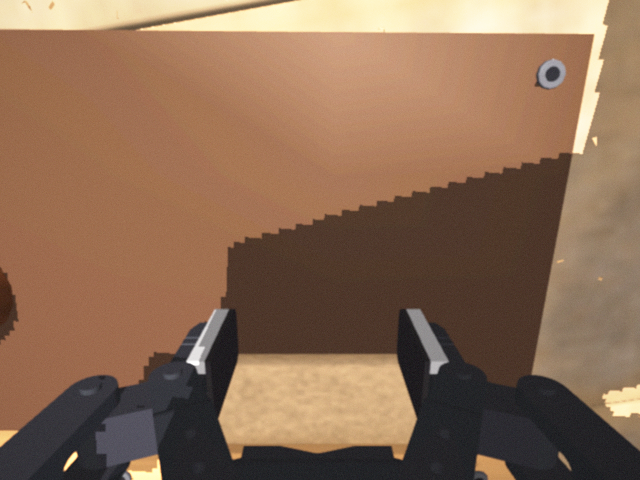

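The slip's near edge (row ~353) is square to the tool and against the fingers. I push on until there is contact force.

Request:
{"name": "carry_out", "arguments": {
  "slide": [
    [-0.001,0,0],
    [-0.002,0,0],
    [-0.003,0,0],
    [-0.003,0,0]
  ],
  "roll": [0,0,0,0],
  "claw": [0.06,0.06,0.06,0.06]
}}

```text
clock: 7.4
position: [575.3, 51.4, 189.3]
ee_rot: [-0.051, 0.999, -0.0, -0.002]
contact_force: [-5.0, 0.2, 3.3]
gripper_width: 60.2
grasp_force: 2.6
```

Request:
{"name": "carry_out", "arguments": {
  "slide": [
    [0.004,0,0],
    [0.01,0,-0.005],
    [0.01,0,-0.035],
    [0.005,0.01,-0.055],
    [-0.005,0.035,-0.055],
    [-0.015,0.06,-0.055],
    [-0.026,0.078,-0.055],
    [-0.026,0.078,-0.055]
  ],
  "roll": [0,0,0,0,0,0,0,0],
  "claw": [0.06,0.06,0.06,0,0,0,0,0]
}}

```text
clock: 8.4
position: [594.8, 134.2, 243.6]
ee_rot: [-0.053, 0.999, -0.0, -0.0]
contact_force: [0.1, 0.2, -0.3]
gripper_width: -0.2
grasp_force: 0.0
```

Run:
```python
from h import *
d=shot("wrist"); K=np.array(d["mtx"]); z=d["z_map"]; T=np.array(d["T_tool_cam"])
v,u=np.mgrid[:480,:640]; C=np.stack([(u-K[0,2])/K[0,0]*z,-(v-K[1,2])/K[1,1]*z,-z],-1)@T[:3,:3].T+T[:3,3]
m=(z>0)&(C[...,2]<195)&(abs(C[...,0])<30)&(abs(C[...,1])<60)
c=C[m]; t=c[:,2]; q=c[t>t.max()-12]; print(t.max(),q.min(0),q.max(0))
# slip pts: world height ~28
W=C@R.from_quat(d["_s"]["ee_rot"]).as_matrix().T+d["_s"]["position"]
def ext(W,msk):
    w=W[msk]; j=np.array([w2j(P,a) for a in w]); return j
msk=(z>0)&(abs(W[...,2]-28)<2.5); j=ext(W,msk); k=(j[:,0]>10)&(j[:,0]<52)&(j[:,1]>20)&(j[:,1]<150); j=j[k]
print("wrist slip",np.percentile(j,[1,50,99],axis=0),len(j))
e=shot("top"); g=cv2.cvtColor(e["img"],cv2.COLOR_RGB2GRAY)
go(36,155,195); save(e,"t2.png",(215,150,435,330),3)
```

```text
169.0977307623236 [  5.92148774 -13.52467682 157.10761938] [ 11.4931733   13.62407689 169.09773076]
wrist slip [[ 20.30503701  31.9297221 ]
 [ 35.01867496  80.54003603]
 [ 51.64188539 129.45909579]] 12793
now jig [ 36.9 156. ] 243.7 0.02  slide [0.0008, -0.001, 0.0487]  roll 0.02
```

View pics/t2.png

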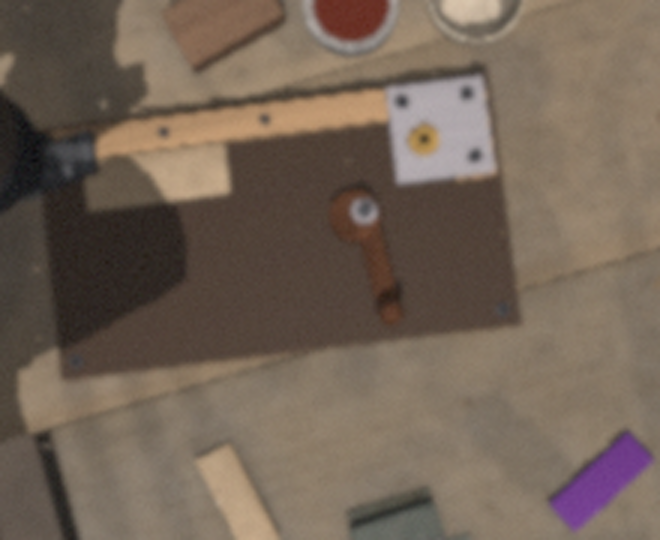

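The slip lies flush along the rail (crop (85..230, 150..210)), with its left end at y≈129.5. I descend and check.

Request:
{"name": "carry_out", "arguments": {
  "slide": [
    [0,0,0.02],
    [0,0,0.035],
    [0,0,0.044],
    [0,0,0.048],
    [0,0,0.048]
  ],
  "roll": [0,0,0,0,0],
  "claw": [0,0,0,0,0]
}}

```text
clock: 9.12
position: [594.2, 131.9, 196.7]
ee_rot: [-0.051, 0.999, -0.0, -0.0]
contact_force: [0.9, 1.0, -0.5]
gripper_width: -0.4
grasp_force: 0.0
```

Request:
{"name": "carry_out", "arguments": {
  "slide": [
    [0,-0.008,0],
    [0,-0.014,0],
    [0,-0.022,0],
    [0,-0.03,0],
    [0,-0.038,0],
    [0,-0.046,0],
    [0,-0.054,0],
    [0,-0.062,0]
  ],
  "roll": [0,0,0,0,0,0,0,0],
  "claw": [0,0,0,0,0,0,0,0]
}}

```text
clock: 10.12
position: [600.6, 69.8, 196.7]
ee_rot: [-0.051, 0.999, -0.0, -0.0]
contact_force: [0.2, 0.8, 0.5]
gripper_width: -0.2
grasp_force: 0.1
```

Run:
```python
from h import *
go(36.5,-11.5,195)
d=shot("wrist"); K=np.array(d["mtx"]); z=d["z_map"]; T=np.array(d["T_tool_cam"])
v,u=np.mgrid[:480,:640]; C=np.stack([(u-K[0,2])/K[0,0]*z,-(v-K[1,2])/K[1,1]*z,-z],-1)@T[:3,:3].T+T[:3,3]
W=C@R.from_quat(d["_s"]["ee_rot"]).as_matrix().T+d["_s"]["position"]
m=(z>0)&(abs(W[...,2]-28)<2.5); j=np.array([w2j(P,a) for a in W[m]]); k=(j[:,0]>5)&(j[:,0]<60)&(j[:,1]>-60)&(j[:,1]<82); j=j[k]
print(len(j),j.min(0),j.max(0))
for y in range(-60,85,10):
    q=j[abs(j[:,1]-y)<3]
    if len(q)>10: print(y,q[:,0].min().round(1),q[:,0].max().round(1))
```

```text
now jig [36.9 93. ] 196.7 -0.01  slide [0.0004, -0.1045, 0.0017]  roll -0.01
21553 [ 19.21344171 -32.40250661] [57.41600582 81.99653082]
-30 54.9 56.6
-20 55.1 56.9
-10 19.2 56.9
0 19.3 57.0
10 19.5 57.4
20 19.4 57.2
30 19.6 57.2
40 19.4 57.2
50 19.7 54.0
60 19.7 56.9
70 19.6 56.1
80 19.8 41.4
```

Request:
{"name": "carry_out", "arguments": {
  "slide": [
    [0,-0.008,0.001],
    [0,-0.016,0.0015],
    [0,-0.024,0.0015],
    [0,-0.032,0.0015],
    [0,-0.04,0.0015],
    [0,-0.048,0.0015],
    [0,-0.056,0.0015],
    [0,-0.062,0.0015]
  ],
  "roll": [0,0,0,0,0,0,0,0],
  "claw": [0,0,0,0,0,0,0,0]
}}

```text
clock: 11.18
position: [606.9, 8.1, 195.2]
ee_rot: [-0.051, 0.999, 0.0, 0.0]
contact_force: [-0.3, -0.0, 0.1]
gripper_width: -0.0
grasp_force: 0.1
```

Request:
{"name": "carry_out", "arguments": {
  "slide": [
    [0,-0.006,0],
    [0,-0.012,0],
    [0,-0.018,0],
    [0,-0.024,0],
    [0,-0.03,0],
    [0,-0.035,0],
    [0,-0.038,0],
    [0,-0.04,0]
  ],
  "roll": [0,0,0,0,0,0,0,0],
  "claw": [0,0,0,0,0,0,0,0]
}}

```text
clock: 12.18
position: [611.0, -31.3, 195.2]
ee_rot: [-0.051, 0.999, 0.0, -0.0]
contact_force: [-0.1, 0.9, 0.3]
gripper_width: -0.3
grasp_force: 0.1
```

Request:
{"name": "carry_out", "arguments": {
  "slide": [
    [0,-0.001,0],
    [0,-0.002,0],
    [0,-0.003,0],
    [0,-0.003,0]
  ],
  "roll": [0,0,0,0],
  "claw": [0,0,0,0]
}}

```text
clock: 12.68
position: [611.3, -34.1, 195.2]
ee_rot: [-0.052, 0.999, -0.0, 0.0]
contact_force: [-0.5, 0.0, 0.0]
gripper_width: -0.0
grasp_force: 0.0
```

```bash
python3 -c "
from h import *
go(36.5,-11.5,195); print(read_state()['contact_force'])"
```

```text
now jig [ 37.  -11.5] 195.2 -0.0  slide [0.0005, -0.0, 0.0002]  roll -0.0
[-0.53944769  0.0046053   0.01964444]
```

Not seated yet, so I push on in small steps.

Request:
{"name": "carry_out", "arguments": {
  "slide": [
    [0,-0.001,0],
    [0,-0.002,0],
    [0,-0.003,0],
    [0,-0.003,0]
  ],
  "roll": [0,0,0,0],
  "claw": [0,0,0,0]
}}

```text
clock: 13.18
position: [611.6, -37.2, 195.2]
ee_rot: [-0.051, 0.999, -0.0, 0.0]
contact_force: [-0.1, 0.0, 0.0]
gripper_width: -0.3
grasp_force: 0.0
```

Run:
```python
from h import *
d=shot("wrist"); save(d,"w3.png"); K=np.array(d["mtx"]); z=d["z_map"]; T=np.array(d["T_tool_cam"])
v,u=np.mgrid[:480,:640]; C=np.stack([(u-K[0,2])/K[0,0]*z,-(v-K[1,2])/K[1,1]*z,-z],-1)@T[:3,:3].T+T[:3,3]
W=C@R.from_quat(d["_s"]["ee_rot"]).as_matrix().T+d["_s"]["position"]
m=(z>0)&(abs(W[...,2]-28)<2.5); j=np.array([w2j(P,a) for a in W[m]]); k=(j[:,0]>5)&(j[:,0]<60)&(j[:,1]>-120)&(j[:,1]<0); j=j[k]
for y in range(-110,0,5):
    q=j[abs(j[:,1]-y)<2]
    if len(q)>10: print(y,q[:,0].min().round(1),q[:,0].max().round(1))
m=(z>0)&(abs(W[...,2]-36)<2.5); j=np.array([w2j(P,a) for a in W[m]]);k=(j[:,0]>0)&(j[:,0]<80)&(j[:,1]<-70);print("plate edge",j[k].max(0) if k.any() else None)
```

```text
-85 18.9 56.5
-80 18.9 57.8
-75 18.9 56.4
-70 18.7 56.4
-65 19.2 56.1
-60 18.9 54.0
-55 19.0 50.9
-50 19.2 50.9
-45 18.9 55.8
-40 19.2 55.3
-35 19.2 53.3
-30 19.2 47.2
-25 19.4 30.9
-20 20.0 30.7
-15 25.7 26.7
-10 25.5 26.8
-5 29.9 30.8
plate edge [ 77.04975447 -76.5198665 ]
```

View pics/w3.png

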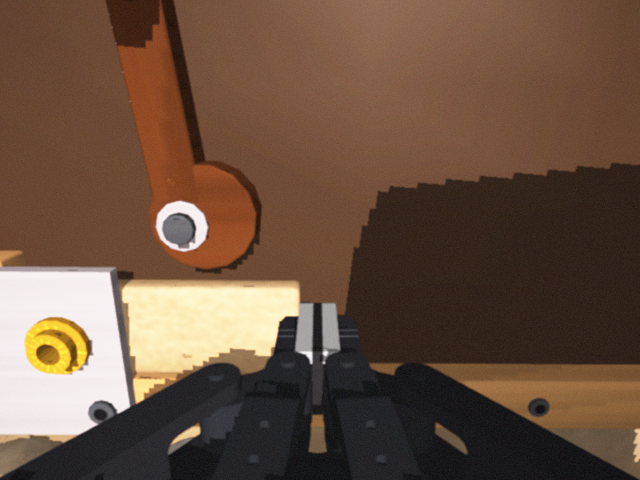

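The slip is under the plate with its trailing edge at column 300, touching the fingers, and about 3 mm from home. I keep going until force shows.

Request:
{"name": "carry_out", "arguments": {
  "slide": [
    [0,-0.001,0],
    [0,-0.002,0],
    [0,-0.003,0],
    [0,-0.003,0]
  ],
  "roll": [0,0,0,0],
  "claw": [0,0,0,0]
}}

```text
clock: 13.72
position: [611.9, -40.2, 195.2]
ee_rot: [-0.051, 0.999, -0.0, -0.0]
contact_force: [0.6, 0.1, -0.6]
gripper_width: 0.2
grasp_force: 0.0
```

Run:
```python
from h import *
d=shot("wrist"); go(36.5,-18,195)
print(w2j(P,onz(d,(300,285),28)), read_state()["contact_force"])
g=cv2.cvtColor(d["img"],cv2.COLOR_RGB2GRAY); print(g[292,285:312])
```

```text
now jig [ 36.9 -17.6] 195.2 -0.02  slide [0.0004, -0.0004, 0.0002]  roll -0.02
[ 18.68843369 -23.79407107] [-0.4187149   0.2350901  -0.81886289]
[243 244 244 244 244 243 244 244 243 241 239 236 227 204 154 104  82  79
  81  84  79  79  86  79  83  83  82]
```

Request:
{"name": "carry_out", "arguments": {
  "slide": [
    [0,-0.001,0],
    [0,-0.002,0],
    [0,-0.003,0],
    [0,-0.003,0]
  ],
  "roll": [0,0,0,0],
  "claw": [0,0,0,0]
}}

```text
clock: 14.28
position: [612.0, -41.1, 195.2]
ee_rot: [-0.051, 0.999, 0.001, 0.0]
contact_force: [-2.6, 9.5, 2.2]
gripper_width: 0.2
grasp_force: 5.1
```

Seated firmly at 9.5 N. I back off, lift clear and travel to the far side of the knob.

Request:
{"name": "carry_out", "arguments": {
  "slide": [
    [0,0.006,0],
    [0,0.012,0],
    [0,0.012,-0.03],
    [0,0.01,-0.065],
    [0.03,-0.015,-0.065],
    [0.06,-0.04,-0.065],
    [0.09,-0.065,-0.065],
    [0.113,-0.086,-0.065]
  ],
  "roll": [0,0,0,0,-2,-4,-6,-7.4],
  "claw": [0,0,0,0,0,0,0,0]
}}

```text
clock: 15.28
position: [507.3, -141.3, 260.3]
ee_rot: [-0.116, 0.993, -0.0, -0.0]
contact_force: [0.7, 0.0, -0.7]
gripper_width: 0.2
grasp_force: 0.0
```

Run:
```python
from h import *
d=shot("wrist"); save(d,"w4.png"); e=shot("top")
for t,z in(("slip_mid",23),("cam_knob",59),("bushing",43),("cam_pivot",33)):
    for c in(d,e):
        for q in place_of(c,t)[:2]: print(t,round(q["conf"],2),np.round(q["at"]),w2j(P,onz(c,q["at"],z)).round(1))
# slip outline in top view
g=cv2.cvtColor(e["img"],cv2.COLOR_RGB2GRAY)
print([ (y,int(g[tuple(int(round(v)) for v in proj(e,j2w(P,(37,y,28)))[::-1])])) for y in range(-40,-9,3)])
W=np.array([w2j(P,onz(d,(u,v),28)) for v in range(0,480,4) for u in range(0,640,4)])
for th in[0]:
    f=th-.13; go(-5-72*np.cos(f)-25*np.sin(f),-60+72*np.sin(f)-25*np.cos(f),213,-np.degrees(f))
```

```text
slip_mid 0.82 [297. 317.] [-190.5   46.9]
slip_mid 0.7 [416. 312.] [-209.6 -194.9]
cam_knob 0.75 [400. 297.] [-80.9 -69.6]
bushing 0.67 [358. 194.] [  39.3 -109.4]
cam_pivot 0.44 [400. 294.] [-71.5 -62.8]
cam_pivot 0.89 [337. 217.] [ -0.  -61.3]
cam_pivot 0.52 [339. 202.] [ 31.7 -68.2]
[(-40, 159), (-37, 163), (-34, 163), (-31, 161), (-28, 159), (-25, 130), (-22, 91), (-19, 49), (-16, 38), (-13, 37), (-10, 36)]
now jig [ -75.5 -106. ] 260.1 7.44  slide [-0.0039, 0.0115, 0.0471]  roll -0.01
```

View pics/w4.png

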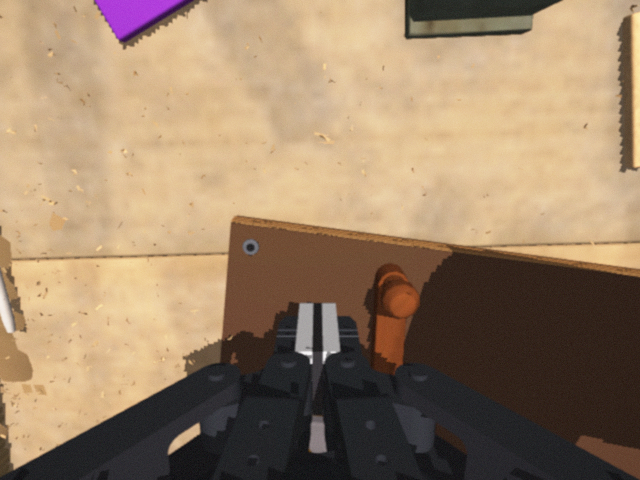

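The view shows the fingers at column 318, beside the knob at (400,295), with a clear gap. I descend and compute the arc.

Request:
{"name": "carry_out", "arguments": {
  "slide": [
    [0,0,0.02],
    [0,0,0.036],
    [0,0,0.045],
    [0,0,0.047],
    [0,0,0.047]
  ],
  "roll": [0,0,0,0,0],
  "claw": [0,0,0,0,0]
}}

```text
clock: 16.4
position: [508.9, -140.2, 213.5]
ee_rot: [-0.116, 0.993, -0.0, 0.0]
contact_force: [0.5, 0.5, -0.0]
gripper_width: 0.2
grasp_force: 0.0
```

```bash
cat >> h.py <<'E'
def arc(ths,off=20,z=213):
    s=read_state(); M=R.from_quat(s["ee_rot"]).as_matrix(); xy,zz,a=where(s); print(xy.round(1),zz.round(1),a.round(1),np.round(s["contact_force"],1))
    S=[];Rr=[]
    for th in ths:
        f=th-.13; h=np.array([-np.cos(f),np.sin(f)]); t=np.array([np.sin(f),np.cos(f)])
        p=np.array([-5,-60])+72*h-off*t; w=j2w(P,(*p,0)); w[2]=z
        S.append((M.T@(w-s["position"])/1000).round(3).tolist()); Rr.append(round(a+np.degrees(f),0))
    print(S,Rr)
E
python3 -c "
from h import *
arc([0,.08,.16,.24,.32,.41,.5,.6])"
```

```text
[ -75.8 -106.4] 213.5 7.4 [ 0.5  0.5 -0. ]
[[-0.004, 0.017, 0.0], [-0.003, 0.023, 0.0], [-0.002, 0.029, 0.0], [-0.002, 0.035, 0.0], [-0.002, 0.041, 0.0], [-0.002, 0.047, 0.0], [-0.003, 0.054, 0.0], [-0.005, 0.061, 0.0]] [np.float64(-0.0), np.float64(5.0), np.float64(9.0), np.float64(14.0), np.float64(18.0), np.float64(23.0), np.float64(29.0), np.float64(34.0)]
```

Request:
{"name": "carry_out", "arguments": {
  "slide": [
    [-0.004,0.015,0],
    [-0.003,0.023,0],
    [-0.002,0.029,0],
    [-0.002,0.035,0],
    [-0.002,0.041,0],
    [-0.002,0.047,0],
    [-0.003,0.054,0],
    [-0.005,0.061,0]
  ],
  "roll": [0,5,9,14,18,23,29,34],
  "claw": [0,0,0,0,0,0,0,0]
}}

```text
clock: 17.4
position: [499.7, -79.0, 213.8]
ee_rot: [0.181, 0.984, 0.0, 0.001]
contact_force: [0.2, -2.2, -0.4]
gripper_width: -0.3
grasp_force: 0.9
```

```bash
python3 -c "
from h import *
arc([.7,.8,.9,1.0,1.1,1.2,1.3,1.38])
d=shot('wrist')
for q in place_of(d,'cam_knob')[:2]: print(q['conf'],q['at'],w2j(P,onz(d,q['at'],46)))"
```

```text
[-78.8 -44.6] 213.8 -26.7 [ 0.2 -2.2 -0.4]
[[0.001, 0.007, 0.001], [0.002, 0.014, 0.001], [0.002, 0.022, 0.001], [0.001, 0.029, 0.001], [-0.0, 0.037, 0.001], [-0.002, 0.044, 0.001], [-0.005, 0.051, 0.001], [-0.008, 0.056, 0.001]] [np.float64(6.0), np.float64(12.0), np.float64(17.0), np.float64(23.0), np.float64(29.0), np.float64(35.0), np.float64(40.0), np.float64(45.0)]
0.72 [379.4, 330.4] [-67.56452603 -23.83746067]
```

Request:
{"name": "carry_out", "arguments": {
  "slide": [
    [0.001,0.007,0],
    [0.002,0.014,0],
    [0.002,0.022,0],
    [0.001,0.029,0],
    [0,0.037,0],
    [-0.002,0.044,0],
    [-0.005,0.051,0],
    [-0.008,0.056,0]
  ],
  "roll": [6,12,17,23,29,35,40,45],
  "claw": [0,0,0,0,0,0,0,0]
}}

```text
clock: 18.5
position: [526.0, -29.8, 213.2]
ee_rot: [0.543, 0.84, -0.001, -0.001]
contact_force: [-3.2, -0.6, 0.7]
gripper_width: 0.1
grasp_force: 1.0
```

```bash
python3 -c "
from h import *
arc([1.43,1.48,1.53,1.58,1.62,1.66,1.69,1.72])
d=shot('wrist')
for q in place_of(d,'cam_knob')[:2]:
  j=w2j(P,onz(d,q['at'],46))-[-5,-60]; print(q['conf'],j,np.arctan2(j[1],-j[0])+.13)"
```

```text
[-47.5   1.6] 213.2 -71.7 [-3.2 -0.6  0.7]
[[0.001, 0.005, 0.0], [0.002, 0.008, 0.0], [0.002, 0.012, 0.0], [0.003, 0.016, 0.0], [0.003, 0.019, 0.0], [0.003, 0.022, 0.0], [0.003, 0.024, 0.0], [0.003, 0.026, 0.0]] [np.float64(3.0), np.float64(6.0), np.float64(9.0), np.float64(11.0), np.float64(14.0), np.float64(16.0), np.float64(18.0), np.float64(19.0)]
0.88 [-21.10214899  69.91408218] 1.4076617216993226
```

Request:
{"name": "carry_out", "arguments": {
  "slide": [
    [0.001,0.005,0],
    [0.002,0.008,0],
    [0.002,0.012,0],
    [0.003,0.016,0],
    [0.003,0.019,0],
    [0.003,0.022,0],
    [0.003,0.024,0]
  ],
  "roll": [3,6,9,11,14,16,18],
  "claw": [0,0,0,0,0,0,0]
}}

```text
clock: 19.48
position: [551.1, -54.6, 208.2]
ee_rot: [0.653, 0.757, 0.024, -0.023]
contact_force: [-0.2, 0.4, 0.2]
gripper_width: 0.1
grasp_force: 0.0
```

```bash
python3 -c "
from h import *
arc([1.72,1.75,1.78,1.82])
d=shot('wrist')
for q in place_of(d,'cam_knob')[:2]:
  j=w2j(P,onz(d,q['at'],46))-[-5,-60]; print(q['conf'],j,np.arctan2(j[1],-j[0])+.13)"
```

```text
[-25.1 -25.6] 208.2 -87.4 [-0.2  0.4  0.2]
[[0.038, 0.003, -0.002], [0.039, 0.005, -0.002], [0.039, 0.008, -0.002], [0.039, 0.011, -0.002]] [np.float64(4.0), np.float64(5.0), np.float64(7.0), np.float64(9.0)]
0.85 [-6.14317778 73.00817294] 1.616850371432197
```

Run:
```python
from h import *
s=read_state(); print(s["joints"].round(3),s["joint_vel"].round(3),s["clock"],s["position"],R.from_quat(s["ee_rot"]).as_matrix().round(3))
d=shot("scene"); save(d,"s2.png",(200,180,460,340),3)
```

```text
[ 0.177  0.489 -0.362 -0.099 -0.716 -3.096] [ 0.014 -0.005 -0.015  0.012 -0.002 -0.002] 19.575 [550.73434412 -54.70930717 208.00298598] [[-0.147  0.989 -0.004]
 [ 0.987  0.147  0.065]
 [ 0.065  0.005 -0.998]]
```

View pics/s2.png

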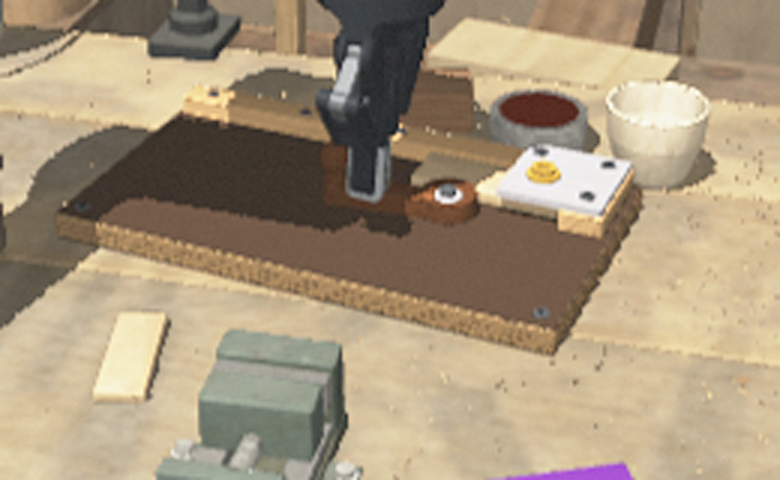

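The crop shows the fingers beside the handle at (370,190), off the knob and slightly tilted, because joint 6 reached its limit. I back off, lift and unroll.

Request:
{"name": "carry_out", "arguments": {
  "slide": [
    [0,-0.012,0],
    [0,-0.022,-0.005],
    [0,-0.025,-0.03],
    [0,-0.025,-0.045],
    [0,-0.025,-0.045],
    [0,-0.025,-0.045],
    [0,-0.025,-0.045],
    [0,-0.025,-0.045]
  ],
  "roll": [-8,-18,-28,-38,-48,-58,-68,-78],
  "claw": [0,0,0,0,0,0,0,0]
}}

```text
clock: 20.62
position: [525.8, -60.3, 253.0]
ee_rot: [0.027, 0.999, 0.032, -0.003]
contact_force: [-0.5, -0.3, 0.7]
gripper_width: -0.0
grasp_force: 0.0
```

Run:
```python
from h import *
s=read_state(); print(s["joints"].round(3),R.from_quat(s["ee_rot"]).as_matrix().round(3)[:,2])
go(-40,12,255)
```

```text
[ 0.175  0.391 -0.385 -0.091 -0.79  -1.735] [-0.005  0.065 -0.998]
now jig [-50.9 -28.8] 253.0 -8.97  slide [-0.0044, 0.042, 0.0006]  roll -8.97
```

```bash
cat >> h.py <<'E'
def tip(jx,jy,z):
    s=read_state(); M=R.from_quat(s["ee_rot"]).as_matrix(); p=s["position"]+173*M[:,2]
    w=j2w(P,(jx,jy,0)); w[2]=z
    print("tip",w2j(P,p).round(1),p[2].round(1),"slide",(M.T@(w-p)/1000).round(4).tolist(),np.round(s["contact_force"],1))
E
python3 - <<'E'
from h import *
tip(-42,12,90); tip(-42,12,40); tip(-18,12,40)
d=shot("top")
for q in place_of(d,"cam_knob")[:2]: print(q["conf"],w2j(P,onz(d,q["at"],46)))
E
```

```text
tip [-50.5 -17.5] 80.3 slide [-0.0038, 0.0311, -0.0077] [-0.5 -0.3  0.7]
tip [-50.5 -17.5] 80.3 slide [-0.0042, 0.0279, 0.0422] [-0.5 -0.3  0.7]
tip [-50.5 -17.5] 80.3 slide [-0.0279, 0.0316, 0.0422] [-0.5 -0.3  0.7]
```

Request:
{"name": "carry_out", "arguments": {
  "slide": [
    [-0.004,0.015,0],
    [-0.004,0.03,0],
    [-0.004,0.03,0.02],
    [-0.004,0.028,0.036],
    [-0.004,0.028,0.042],
    [-0.004,0.028,0.042]
  ],
  "roll": [-3,-6,-9,-9,-9,-9],
  "claw": [0,0,0,0,0,0]
}}

```text
clock: 21.48
position: [531.4, -30.1, 212.3]
ee_rot: [-0.049, 0.998, 0.032, -0.001]
contact_force: [-0.3, 0.4, -0.4]
gripper_width: -0.3
grasp_force: 0.0
```

Run:
```python
from h import *
tip(-42,12,40); tip(-22,12,40)
d=shot("wrist")
for q in place_of(d,"cam_knob")[:2]: j=w2j(P,onz(d,q["at"],46))-[-5,-60];print(q["conf"],q["at"],j,np.arctan2(j[1],-j[0])+.13)
```

```text
tip [-42.1  11.9] 39.6 slide [-0.0001, 0.0001, -0.0003] [-0.3  0.4 -0.4]
tip [-42.1  11.9] 39.6 slide [-0.0201, 0.0002, -0.0003] [-0.3  0.4 -0.4]
```

Request:
{"name": "carry_out", "arguments": {
  "slide": [
    [-0.005,0,0],
    [-0.009,0,0],
    [-0.012,0,0],
    [-0.014,0,0],
    [-0.016,0,0],
    [-0.018,0,0],
    [-0.018,0,0]
  ],
  "roll": [0,0,0,0,0,0,0],
  "claw": [0,0,0,0,0,0,0]
}}

```text
clock: 22.45
position: [548.3, -28.2, 212.3]
ee_rot: [-0.049, 0.998, 0.033, -0.003]
contact_force: [-5.8, 2.9, 2.9]
gripper_width: 0.1
grasp_force: 2.2
```

Request:
{"name": "carry_out", "arguments": {
  "slide": [
    [-0.001,0,0],
    [-0.002,0,0],
    [-0.003,0,0],
    [-0.003,0,0]
  ],
  "roll": [0,0,0,0],
  "claw": [0,0,0,0]
}}

```text
clock: 22.95
position: [550.9, -28.0, 212.2]
ee_rot: [-0.049, 0.998, 0.033, -0.003]
contact_force: [-5.9, 2.3, 3.5]
gripper_width: 0.2
grasp_force: 2.8
```

Run:
```python
from h import *
tip(-22,12,40)
```

```text
tip [-23.1  12.2] 39.6 slide [-0.0011, -0.0002, -0.0005] [-5.9  2.3  3.5]
```

Moving under steady friction, so I push on until the force climbs at the stop.

Request:
{"name": "carry_out", "arguments": {
  "slide": [
    [-0.001,0,0],
    [-0.002,0,0],
    [-0.003,0,0],
    [-0.003,0,0]
  ],
  "roll": [0,0,0,0],
  "claw": [0,0,0,0]
}}

```text
clock: 23.45
position: [553.3, -27.7, 212.1]
ee_rot: [-0.048, 0.998, 0.033, -0.004]
contact_force: [-8.1, 2.7, 4.8]
gripper_width: -0.3
grasp_force: 3.6
```

Request:
{"name": "carry_out", "arguments": {
  "slide": [
    [-0.001,0,0],
    [-0.002,0,0],
    [-0.003,0,0],
    [-0.003,0,0]
  ],
  "roll": [0,0,0,0],
  "claw": [0,0,0,0]
}}

```text
clock: 23.95
position: [554.5, -27.6, 211.9]
ee_rot: [-0.048, 0.998, 0.033, -0.007]
contact_force: [-12.0, 2.5, 9.2]
gripper_width: 0.0
grasp_force: 6.3
```

Request:
{"name": "carry_out", "arguments": {
  "slide": [
    [-0.002,0,0],
    [-0.003,0,0],
    [-0.004,0,0],
    [-0.004,0,0]
  ],
  "roll": [0,0,0,0],
  "claw": [0,0,0,0]
}}

```text
clock: 24.45
position: [556.0, -27.6, 211.6]
ee_rot: [-0.048, 0.998, 0.032, -0.012]
contact_force: [-18.9, 4.5, 15.6]
gripper_width: 0.3
grasp_force: 9.9
```

Run:
```python
from h import *
tip(-22,12,40)
```

```text
tip [-20.8  12.2] 39.0 slide [0.0012, -0.0001, -0.001] [-18.9   4.5  15.6]
```

The tip stays still while the force rises to 19 N, and the geometry matches 1.75 rad, so the lever is at its stop. I back off, lift and look.

Request:
{"name": "carry_out", "arguments": {
  "slide": [
    [0.006,0,0],
    [0.015,0,0],
    [0.03,0,-0.01],
    [0.035,0,-0.05],
    [0.035,0,-0.09],
    [0.035,0,-0.11],
    [0.035,-0.02,-0.12],
    [0.035,-0.02,-0.12]
  ],
  "roll": [0,0,0,0,0,0,0,0],
  "claw": [0,0,0,0,0,0,0,0]
}}

```text
clock: 25.45
position: [529.8, -59.0, 332.8]
ee_rot: [-0.048, 0.998, 0.033, 0.001]
contact_force: [-0.2, -0.3, -0.0]
gripper_width: 0.1
grasp_force: 0.0
```

Run:
```python
from h import *
d=shot("wrist"); e=shot("top")
for c in(d,e):
    for t,z in(("cam_knob",46),("slip_mid",23)):
        for q in place_of(c,t)[:2]: j=w2j(P,onz(c,q["at"],z));k=j-[-5,-60];print(t,round(q["conf"],2),q["at"],j.round(1),(np.arctan2(k[1],-k[0])+.13).round(2))
cv2.imwrite("pics/f.png",np.hstack([cv2.resize(d["img"],(400,300)),cv2.resize(e["img"][140:290,220:420],(400,300),interpolation=cv2.INTER_CUBIC)])[:,:,::-1])
```

```text
cam_knob 0.65 [351.6, 298.6] [-2.8 14.4] 1.73
slip_mid 0.7 [228.3, 341.0] [ 39.6 -75.9] -2.67
slip_mid 0.61 [406.6, 8.0] [-185.7   48.3] 0.67
slip_mid 0.97 [414.5, 309.4] [-204.6 -191.6] -0.45
slip_mid 0.73 [293.4, 315.3] [-186.4   53.2] 0.69
```

View pics/f.png

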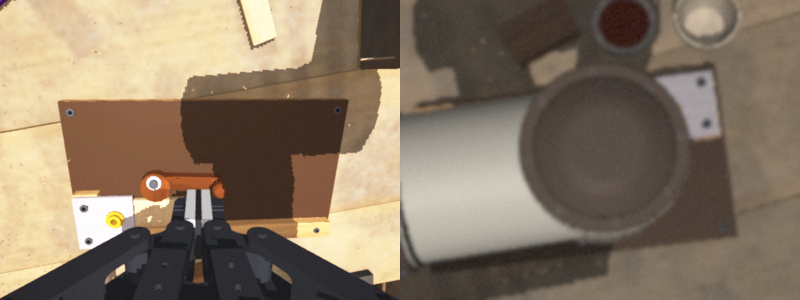

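The wrist view shows the lever along the rail, knob at (218,187) and about 1.73 rad. The slip is under the plate next to the cam at (155,210), centred near (39,-76). The robot is clear, so I hand in.

```bash
python3 -c "
from bench import *
print(job_done())"
```

```text
the job is handed in; nothing more can be done
None
```

I handed in the job at about 25 s on the robot's clock: the slip is seated against the rail and end block, and the cam lever is pushed to its stop (about 1.73 rad measured). On the way, joint 6 hit its range limit and the fingers came off the knob, so I backed off and finished the push at a new angle.

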